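# Close the polishing barrel

### The job

Take the black lid out of its wire rack and close the polishing barrel with it: set the lid level on the barrel's neck, turn it backward (counter-clockwise from above) until it drops into the start of the thread, then turn it forward (clockwise) until it is screwed fully home against its stop. Let go of it, and leave the torch, the sanding block and the pliers where they are.

Things in the scene. Friction and masses are not known exactly. Their poses are not given: they have to be found in the camera images.
- lid: screw lid, 78 mm across (80 over its ribs), 29.5 mm high, with a bar grip on top (55.5 mm in all), 130 to 225 g. Origin: centre of its open underside; z runs out through the top. At first it stands on edge in the rack, z level and pointing away from the robot (within 0.5 rad of +x). Its origin's height on the barrel: 77 mm fully home, 83.5 just dropped in, 84 to 91 on the ribs, 88 on the walls
- lid_bar (a point): middle of the lid's bar grip, on the lid's axis 42.5 mm above its underside. The bar is 14 mm wide, 64 mm long (along the lid's y) and 26 mm high. In the rack it is level, 51 mm above the bench, on the far side: it cannot be taken from above until the lid lies flat on its underside
- lid_edge (a point): point of the lid's rim, halfway up its 29.5 mm height, at 39 mm from its axis (the lid's -x side). In the rack this is the topmost point, 90 mm above the bench, free to be pinched across the 29.5 mm
- lid_pins (a point): centre of the lid's three pins, 3.5 mm above the underside. The pins are round, 4 mm thick, 120 degrees apart (one at the lid's +x), and point inward from the skirt (inner radius 36 mm, 26 mm deep) to radius 30.5 mm
- lid_rack: rack for the lid, fixed: wooden foot 80 x 90 x 9 mm with two U-shaped steel wires along its x, 48 mm apart, that carry the lid's rim; their ends stand up 41 mm above the bench before and behind the lid, 32.2 mm apart inside, so the lid leans a little to its bar side (up to 0.13 rad). Origin: centre of the underside. The bench between rack and barrel (from x 0.42 to 0.58 m, y 0.02 to 0.13 m) is free
- barrel: grey polishing barrel, 88 mm across, on a steel foot 112 x 112 mm, fixed to the bench. Origin: centre of the underside, z up. Its shoulder is 70 mm high; above it rises the neck with three equal threads, 120 degrees apart. The threads' angle about the axis differs from run to run and has nothing to do with the barrel's yaw
- barrel_mouth (a point): centre of the neck's top end, 102 mm above the bench, on the axis. The neck has radius 29 mm; its top 6 mm taper to radius 24.5 mm
- barrel_ribs (a point): on the axis, 92.5 mm above the bench: top of the ribs' high ends. Each thread is a rib 2 mm thick, out to radius 34.5 mm, that climbs 7 mm counter-clockwise over 84 degrees (top from 85.5 to 92.5 mm) and ends. At its low end stands a 6 degree wide wall, up to 89.5 mm: clockwise, a pin on the rib runs down and is blocked by it. A pin off a wall counter-clockwise falls 4 mm on a rib: a false start
- barrel_ledge (a point): on the axis, 85 mm above the bench: level ledge on which the pins fall (7.5 mm) past a rib's high end, over 30 degrees up to the next rib's wall, which blocks turning farther back. From here, clockwise turning leads the pins under the ribs and 7 mm down in 1.5 to 1.9 rad, to a stop at the wall: fully home. The lid sinks by its weight if it is held loosely
- torch: black hand torch standing upright, 58 x 68 mm foot, 195 mm tall, loose; origin: centre of its underside. Bystander
- block: sanding block 42 x 72 x 24 mm, loose; origin: centre of its underside. Bystander
- pliers: flat pliers 38 x 134 x 9 mm, lying loose; origin: centre of the underside. Bystander
There are look-alikes about, which are no part of the job. Leave any purple look-alike of the lid alone.

How it is judged:
By the outcome, as a careful person would: the job done as asked, in the order asked, and still so for the second after the job is handed in, with the robot touching nothing.
It also fails if it takes over 72 s, if anything falls off the work surface, if the arm or the gripper's body presses on something with over 40 N, if the wrist force passes 120 N, or if a joint passes its speed limit or range.

### The arm

A 7-joint arm with a two-finger parallel gripper is mounted at the origin on a cart in front of the work surface, level with it; the furniture and walls round the work are solid. World frame = base frame: x ahead of the robot, y to its left, z up, the work surface at z = 0. Lengths are in m, angles in degrees, forces in N, time in s.
With the tool pointing down it reaches from about 0.4 to 0.85 m from the base axis. Payload 6.9 kg.
Tool frame: the origin (TCP) lies on the mounting face of the last link; the fingertips stand robot.tip_extent ahead of it and the grasp point (between the pads) lies 155 mm ahead of it (robot.tip_extent is the distance from the TCP to the fingertips, in m); y points along the fingers, x is the direction in which the jaws open and shut, and the axes are right-handed (so a half turn about y gives the same grasp; the last joint's range is limited). The gripper opens to 85 mm and grips with 20 to 120 N. Pads are 22 mm wide; open, the fingers measure 114 mm over their backs; the gripper's body (76 mm by 85 mm) begins 54 mm behind the grasp point. The pads swing forward as they close: fully open they stand 13 mm farther back than shut.
Start: joints at [-70.502, 29.078, -13.613, 85.955, 7.202, 65.827, -8.869], TCP at [0.145, 0.608, 0.405] pointing down, gripper open.
Joint ranges: [-176.47, 176.47], [-13.61, 117.27], [-81.72, 77.17], [0.22, 143.17], [-87.28, 267.28], [10, 112.55], [-165.47, 165.47]. Speed limits (degrees/s): [136.94, 136.94, 180, 180, 180, 180, 180].

### API

Orientations are given as a 3x3 rotation matrix whose columns are the frame's x, y, z axes.
In Python, from bench import robot, cams, hand_in gives the robot as it stands. The module is installed in compiled form; this text tells all that it offers.
- The arm moves only by the shell command python3 -m handwheel 'ROWS' [FORCE]. ROWS is a JSON object of lists of equal length, an entry for each row: "gripper": the closure in counts, from 0 (fully open) to 255 (shut); "delta_pos": the shift along the tool's x, y, z in m, a list of three; "spin": the turn about the tool's y in rad. In form: {"gripper": [gripper, ...], "delta_pos": [[dx, dy, dz], ...], "spin": [spin, ...]}. A call has 1 to 8 rows; each row shifts and turns the commanded pose from where the row before left it, along the tool's axes as they then stand; what a row does not reach is not made up. A row lasts 1/12 s, in which the tool goes at most 41.7 mm and 7.16 degrees, less where a joint would pass 70% of its speed; a pose out of reach is approached as far as the arm can. A call is refused whole if a number of a shift passes 0.0417 or a number of a turn 0.125, either way. A call with a gripper value outside its range is refused whole. The fingers move at their own pace and stop on an object; FORCE is the grip in N (left out, the last holds). Time passes only in rows, so rows that do not move let the fingers close. It gives the time, the measured TCP pose, the force and the opening at its end, in the units of the state.
- robot.get_state(): the state, without advancing time (a new reading comes with each control period).
- cams.snapshot(name): name is "scene" or "top"; returns a dict with "frame" (420x560x3 uint8, red, green, blue), "z_map" (420x560 float32, m along the optical axis (not along the pixel's ray), 0 where there is no reading), "fov_y" (degrees; the focal length in pixels is half the picture's height over the tangent of half this angle, whatever the lens; pixels are square), "cx", "cy" (the principal point, pixels), "view" (4x4, takes a point from world to camera coordinates). Camera axes: x right, y down, z forward; pixel columns grow to the right and rows downward; lengths in m; the calibration is good to about 2 mm. A picture is of the moment at which its call begins.
- hand_in(): hands the job in, once; it reports no verdict.
The state is a dict: "time_s": time; "q": joint angles; "joint_vel": joint speeds; "joint_torque": joint torques, N m; "eef_pos": TCP position; "orientation": TCP orientation; "wrist_force": force on the tool from outside, world axes, zero at the start; "wrist_torque": the same for the moment, N m; "width": finger opening in m.
Only numpy, scipy, OpenCV 4.12 (cv2) and the standard library are available. Lean on these libraries where they do the work, as an engineer would, in place of code of your own. Each camera call takes 0.05 s, during which the arm holds its last target.

## Working session

There is one attempt and no reset: what is moved stays moved. The work goes in short steps, Python scripts to look and compute and a shell command to move; the robot and the scene stay as the last step left them, time stands still between calls to the robot, and variables do not carry over. Pictures are saved under pics/ and viewed, and the job is handed in when it is done.

```bash
mkdir -p pics; cat > h.py <<'E'
import numpy as np, cv2
from bench import robot, cams
def snap(n,save=None):
    s=cams.snapshot(n)
    np.savez(f'{n}.npz',**{k:np.asarray(v) for k,v in s.items()})
    if save: cv2.imwrite(f'pics/{save}.png',s['frame'][:,:,::-1])
    return s
def world(s):
    z=s['z_map']; H,W=z.shape
    f=H/2/np.tan(np.radians(float(s['fov_y']))/2)
    u,v=np.meshgrid(np.arange(W),np.arange(H))
    c=np.stack([(u-s['cx'])/f*z,(v-s['cy'])/f*z,z,np.ones_like(z)],-1)
    return (c@np.linalg.inv(s['view']).T)[...,:3]
def proj(s,p):
    f=s['z_map'].shape[0]/2/np.tan(np.radians(float(s['fov_y']))/2)
    c=s['view']@np.r_[p,1]; return c[0]/c[2]*f+s['cx'],c[1]/c[2]*f+s['cy']
def crop(s,x0,y0,x1,y1,k,name):
    cv2.imwrite(f'pics/{name}.png',cv2.resize(s['frame'][y0:y1,x0:x1,::-1],None,fx=k,fy=k,interpolation=cv2.INTER_CUBIC))
E
python3 - <<'E'
from h import *
np.set_printoptions(precision=4,suppress=True)
for n in('scene','top'):
    s=snap(n,n+'0'); print(n,s['fov_y'],s['cx'],s['cy'],s['view'])
print(robot.get_state(), robot.tip_extent)
E
```

```text
scene 45.2992413152038 270.22911731972977 212.91208920216377 [[ 0.7236 -0.6902  0.0013 -0.3574]
 [-0.4804 -0.505  -0.717   0.341 ]
 [ 0.4955  0.5183 -0.697   1.0837]
 [ 0.      0.      0.      1.    ]]
top 42.19288625509809 289.30462072477343 200.15157801227434 [[ 0.0168 -0.9996 -0.0234  0.0298]
 [-0.9982 -0.0154 -0.058   0.5441]
 [ 0.0576  0.0244 -0.998   1.3116]
 [ 0.      0.      0.      1.    ]]
{'time_s': 0.1, 'q': array([-70.502 ,  29.1215, -13.6083,  86.0025,   7.2019,  65.8273,
        -8.8696]), 'joint_vel': array([-0.0393, -0.1117, -0.089 , -0.1319, -0.029 , -0.166 , -0.054 ]), 'joint_torque': array([ -0.0051, -62.1839,  -2.1945, -25.0206,   0.0125,   0.0079,
        -0.    ]), 'eef_pos': array([0.1454, 0.6077, 0.4039]), 'orientation': array([[ 0.2327, -0.0003, -0.9726],
       [ 0.9726, -0.0016,  0.2327],
       [-0.0016, -1.    , -0.    ]]), 'wrist_force': array([0.6451, 0.2598, 0.297 ]), 'wrist_torque': array([ 0.0016, -0.0184, -0.0135]), 'width': 0.08564041232889481} 0.1734
```

View pics/scene0.png

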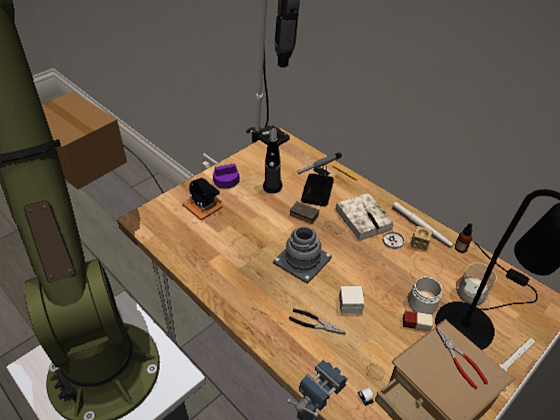

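View pics/top0.png

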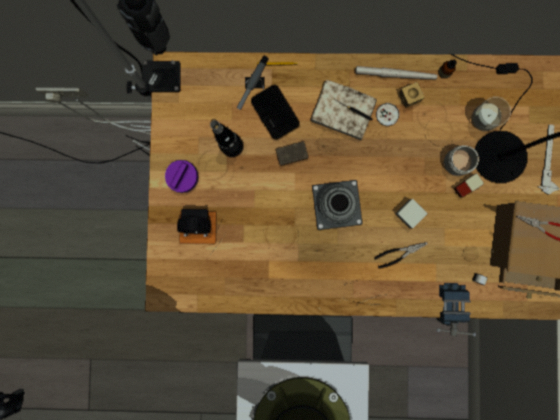

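```bash
python3 - <<'E'
from h import *
np.set_printoptions(precision=4,suppress=True)
t=dict(np.load('top.npz'));s=dict(np.load('scene.npz'))
crop(t,140,140,260,260,6,'ct0'); crop(s,165,140,265,230,7,'cs0')
crop(t,300,170,380,240,8,'ct1')
for n,d in(('top',t),('scene',s)):
    P=world(d)
    # bench height
    m=(abs(P[...,0]-.5)<.08)&(abs(P[...,1]-.08)<.05)&(abs(P[...,2])<.02); print(n,'bench z',np.median(P[m][:,2]))
    # barrel & lid
    f=d['frame'].astype(int)
    h=P[...,2]
    for nm,(u0,v0,u1,v1),lo,hi in ((('lid'),(170,195,225,250) if n=='top' else (180,170,230,222),.02,.12),('bar',(305,170,370,235) if n=='top' else (265,215,340,285),.095,.11)):
        Q=P[v0:v1,u0:u1].reshape(-1,3); c=f[v0:v1,u0:u1].reshape(-1,3)
        k=(Q[:,2]>lo)&(Q[:,2]<hi); 
        print(n,nm,k.sum(),Q[k].min(0),Q[k].max(0),Q[k].mean(0))
E
```

```text
top bench z 0.00022313772981918945
top lid 766 [0.4521 0.2229 0.0201] [0.5173 0.3038 0.0988] [0.4868 0.2603 0.0679]
top bar 221 [ 0.5065 -0.1048  0.0952] [ 0.5687 -0.0496  0.1079] [ 0.5344 -0.078   0.1004]
scene bench z 0.001148015430845306
scene lid 776 [0.4513 0.2219 0.0201] [0.6055 0.3342 0.0982] [0.5059 0.2708 0.05  ]
scene bar 204 [ 0.5062 -0.1068  0.095 ] [ 0.5654 -0.0478  0.1086] [ 0.5309 -0.0806  0.1004]
```

View pics/ct0.png

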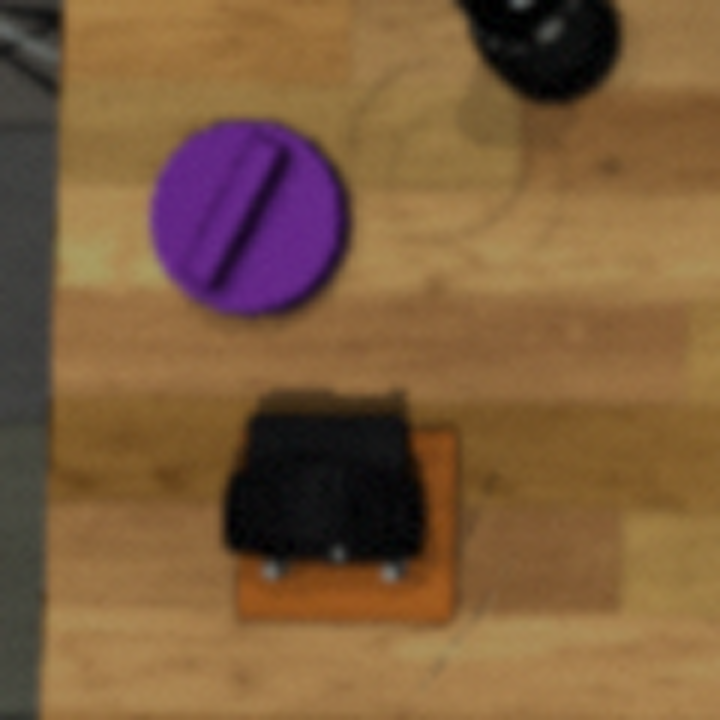

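View pics/cs0.png

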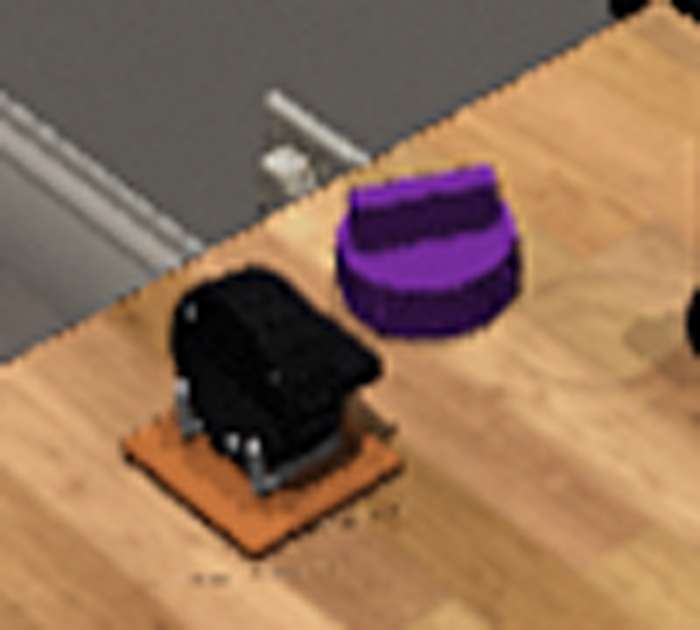

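View pics/ct1.png

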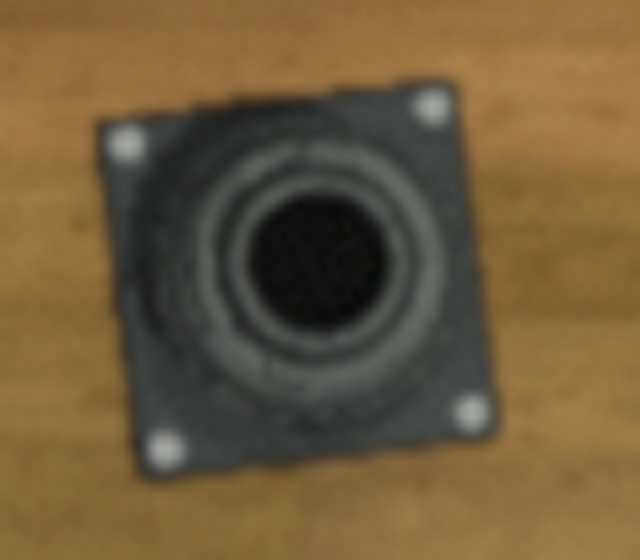

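```bash
python3 - <<'E'
from h import *
np.set_printoptions(precision=4,suppress=True)
t=dict(np.load('top.npz'));s=dict(np.load('scene.npz'))
for n,d,(u0,v0,u1,v1),b in(('top',t,(170,195,225,250),(305,170,370,235)),('scene',s,(180,165,230,222),(265,215,340,285))):
    P=world(d);f=d['frame'].astype(int).sum(-1)
    Q=P[v0:v1,u0:u1].reshape(-1,3);c=f[v0:v1,u0:u1].reshape(-1)
    k=(Q[:,2]>.082)&(Q[:,2]<.11)&(Q[:,0]<.53)&(Q[:,1]<.31)
    A=Q[k]; print(n,'lidtop',k.sum(),A.min(0),A.max(0),A.mean(0), 'zmax',np.sort(A[:,2])[-5:])
    r=cv2.minAreaRect((A[:,:2]*1000).astype(np.float32));print(r)
    # bar grip
    Bq=Q[(Q[:,2]>.04)&(Q[:,2]<.07)&(Q[:,0]>.49)&(Q[:,0]<.55)&(Q[:,1]<.31)]
    if len(Bq): print('bar',len(Bq),Bq.min(0),Bq.max(0)); print(cv2.minAreaRect((Bq[:,:2]*1000).astype(np.float32)))
    Q=P[b[1]:b[3],b[0]:b[2]].reshape(-1,3)
    for lo,hi in ((.098,.108),(.09,.097),(.004,.016)):
        A=Q[(Q[:,2]>lo)&(Q[:,2]<hi)]
        (x,y),r=cv2.minEnclosingCircle((A[:,:2]*1000).astype(np.float32)); print('barrel',lo,x,y,r, np.median(A[:,2]))
    print(cv2.minAreaRect((A[:,:2]*1000).astype(np.float32)))
P=world(t)
for v in range(205,236,2): print(v,' '.join('%d,%d,%d'%tuple(P[v,u]*1000) for u in range(178,216,6)))
E
```

```text
top lidtop 274 [0.4664 0.2356 0.0821] [0.495  0.2918 0.0988] [0.4799 0.2621 0.0883] zmax [0.0949 0.0951 0.0954 0.0977 0.0988]
((480.72705078125, 263.7991943359375), (27.87340545654297, 56.35407638549805), 0.8562845587730408)
bar 260 [0.4908 0.2252 0.0415] [0.5173 0.2984 0.07  ]
((504.5895690917969, 261.5247497558594), (73.20284271240234, 26.335813522338867), 88.86066436767578)
barrel 0.098 534.0473022460938 -77.72757720947266 28.443078994750977 0.10126343874846078
barrel 0.09 534.5947875976562 -77.72284698486328 34.46340560913086 0.09266527492142673
barrel 0.004 545.3071899414062 -75.77932739257812 106.8816146850586 0.009389985589420835
((541.712158203125, -78.48616027832031), (157.55870056152344, 157.31837463378906), 0.8628728985786438)
scene lidtop 127 [0.465  0.2316 0.0821] [0.4955 0.2918 0.0982] [0.4801 0.2571 0.0887] zmax [0.0946 0.0948 0.096  0.096  0.0982]
((480.3581848144531, 261.8518371582031), (29.910715103149414, 60.32313537597656), 1.288886308670044)
bar 61 [0.4901 0.224  0.0426] [0.5187 0.2732 0.0694]
((510.76690673828125, 244.0763702392578), (55.243560791015625, 21.2543
[... 968 characters left out ...]
,280,86 492,265,89 492,251,89 492,239,81 494,237,8 494,222,9
221 487,298,68 487,280,81 487,266,82 487,251,88 488,239,80 488,227,68 489,224,0
223 482,296,74 482,279,86 482,264,91 483,251,88 483,238,80 483,227,66 484,222,10
225 478,297,68 478,279,86 478,264,91 478,250,90 478,238,82 479,226,68 479,221,13
227 473,296,74 473,279,88 473,264,91 473,251,88 474,238,82 474,227,64 475,222,5
229 468,295,74 468,278,88 469,264,92 469,250,89 469,238,80 469,226,69 470,221,10
231 464,295,74 464,290,34 464,279,19 464,263,21 464,248,24 465,227,65 465,222,8
233 458,311,7 459,290,32 459,278,21 459,263,24 459,249,18 460,232,36 460,222,5
235 453,313,-2 454,288,41 454,280,11 454,265,12 455,251,7 455,236,7 455,222,6
```

The lid I want is black, at scene (205,190) and top (195,222), standing in the rack. The other candidates are the purple lid at top (181,177), the dark notebook at (275,112), and the torch at (226,138). The crops confirm the black one in the orange rack. Its rim top is at about (0.481, 0.2615, 0.090). The barrel axis is at about (0.534, -0.078).

```bash
python3 -m handwheel '{"gripper":[0,0,0,0,0,0,0,0],"delta_pos":[[-0.016,0,-0.025],[-0.016,0,-0.025],[-0.016,0,-0.025],[-0.016,0,-0.025],[-0.016,0,-0.025],[-0.016,0,-0.025],[-0.016,0,-0.025],[-0.016,0,-0.025]],"spin":[0,0,0,0,0,0,0,0]}' 40; python3 -m handwheel '{"gripper":[0,0,0,0,0,0,0,0],"delta_pos":[[-0.016,0,-0.025],[-0.016,0,-0.025],[-0.016,0,-0.025],[-0.016,0,-0.025],[-0.016,0,-0.025],[-0.016,0,-0.025],[-0.016,0,-0.025],[-0.016,0,-0.025]],"spin":[0,0,0,0,0,0,0,0]}'; python3 -m handwheel '{"gripper":[0,0,0,0,0,0,0,0],"delta_pos":[[0,0,0],[0,0,0],[0,0,0],[0,0,0],[0,0,0],[0,0,0],[0,0,0],[0,0,0]],"spin":[0.12,0.12,0.12,0.12,0.12,0.12,0.12,0.12]}'
```

```text
time_s: 0.77
eef_pos: [0.3109, 0.4355, 0.4044]
orientation: [[0.233, -0.0, -0.973], [0.973, -0.001, 0.233], [-0.001, -1.0, 0.0]]
wrist_force: [-0.4, -0.2, -0.5]
width: 0.0854
time_s: 1.43
eef_pos: [0.4756, 0.2645, 0.4044]
orientation: [[0.233, -0.001, -0.973], [0.973, -0.0, 0.233], [-0.0, -1.0, 0.0]]
wrist_force: [-0.1, -0.1, 0.0]
width: 0.0855
time_s: 2.1
eef_pos: [0.4747, 0.2658, 0.4043]
orientation: [[0.932, -0.001, -0.362], [0.362, -0.0, 0.932], [-0.001, -1.0, -0.0]]
wrist_force: [-0.1, 0.7, 0.2]
width: 0.085
```

```bash
python3 -m handwheel '{"gripper":[0,0,0,0,0,0,0,0],"delta_pos":[[0,0,0],[0,0,0],[0,0,0],[0,0,0],[0.003,0.025,-0.002],[0.003,0.025,-0.002],[0,0.025,0],[0,0.025,0]],"spin":[0.093,0.093,0.092,0.092,0,0,0,0]}'; python3 - <<'E'
from h import *
s=snap('scene'); t=snap('top','t1')
crop(s,150,100,270,230,5,'s1')
print(robot.get_state()['q'],robot.get_state()['eef_pos'])
E
```

```text
time_s: 2.77
eef_pos: [0.4808, 0.2616, 0.3035]
orientation: [[1.0, 0.0, -0.006], [0.006, -0.0, 1.0], [0.0, -1.0, -0.0]]
wrist_force: [-0.3, 0.5, -1.0]
width: 0.0855
[-37.10380391  28.53703909   8.90307924 106.07270215  -5.85957502
  46.27336335 -24.82382908] [0.47953986 0.26132425 0.30107168]
```

View pics/s1.png

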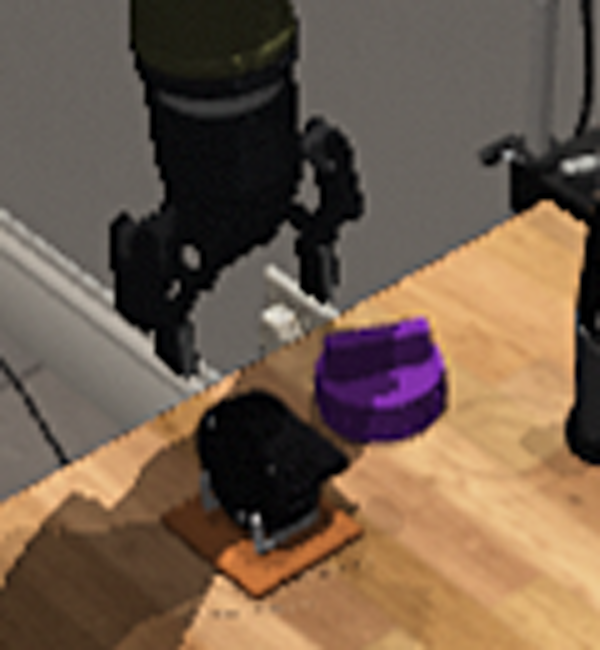

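View pics/t1.png

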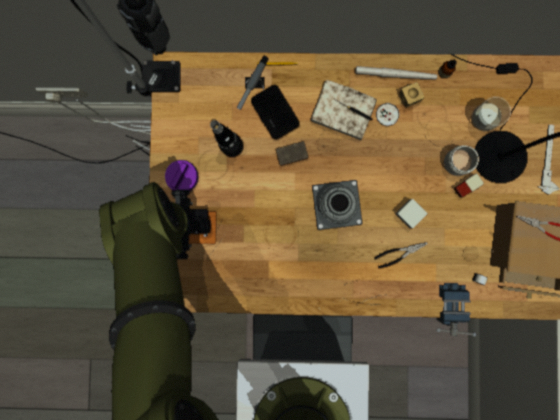

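```bash
python3 - <<'E'
from h import *
s=dict(np.load('scene.npz'));P=world(s)
for (a,b,c,d) in ((180,165,190,176),(208,148,217,160)):
    Q=P[b:d,a:c].reshape(-1,3);Q=Q[(Q[:,2]>.1)&(Q[:,0]<.6)&(Q[:,1]<.32)&(Q[:,1]>.2)];i=np.argsort(Q[:,2])[:6];print(np.round(Q[i],3))
E
```

```text
[[0.433 0.254 0.146]
 [0.433 0.259 0.146]
 [0.434 0.255 0.148]
 [0.44  0.254 0.149]
 [0.429 0.258 0.149]
 [0.434 0.251 0.151]]
[[0.525 0.269 0.145]
 [0.526 0.274 0.145]
 [0.531 0.254 0.147]
 [0.525 0.259 0.147]
 [0.526 0.27  0.147]
 [0.527 0.275 0.148]]
```

```bash
python3 -m handwheel '{"gripper":[0,0,0,0,130,130,130,130],"delta_pos":[[0,0.02,0],[0,0.02,0],[0.001,0.021,0],[0,0,0],[0,0,0],[0,0,0],[0,0,0],[0,0,0]],"spin":[0,0,0,0,0,0,0,0]}' 40; python3 -m handwheel '{"gripper":[255,255,255,255,255,255],"delta_pos":[[0,0,0],[0,0,0],[0,0,0],[0,0,0],[0,0,0],[0,0,0]],"spin":[0,0,0,0,0,0]}' 50
```

```text
time_s: 3.53
eef_pos: [0.4823, 0.262, 0.2451]
orientation: [[1.0, 0.002, -0.006], [0.006, 0.001, 1.0], [0.002, -1.0, 0.001]]
wrist_force: [-0.6, 1.0, 0.0]
width: 0.0418
time_s: 4.03
eef_pos: [0.4823, 0.262, 0.2446]
orientation: [[1.0, 0.002, -0.006], [0.006, 0.001, 1.0], [0.002, -1.0, 0.001]]
wrist_force: [0.1, 0.0, 6.7]
width: 0.0277
```

```bash
python3 - <<'E'
from h import *
s=snap('scene'); crop(s,150,100,270,230,5,'s2')
E
```

```text
(no output)
```

View pics/s2.png

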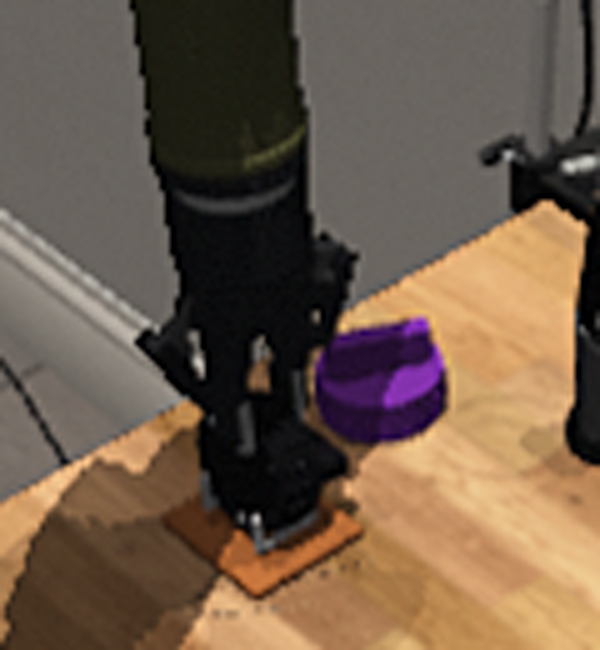

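```bash
python3 -m handwheel '{"gripper":[255,255,255,255,255,255,255,255],"delta_pos":[[0,-0.01,0],[0,-0.01,0],[0,-0.015,0],[0,-0.015,0],[0,-0.02,0],[0,-0.02,0],[0,0,0],[0,0,0]],"spin":[0,0,0,0,0,0,0,0]}' ; python3 - <<'E'
from h import *
s=snap('scene'); crop(s,150,100,270,230,5,'s3')
E
```

```text
time_s: 4.75
eef_pos: [0.4819, 0.2619, 0.3352]
orientation: [[1.0, 0.002, -0.006], [0.006, 0.001, 1.0], [0.002, -1.0, 0.001]]
wrist_force: [0.4, -0.7, -0.7]
width: 0.0274
```

View pics/s3.png

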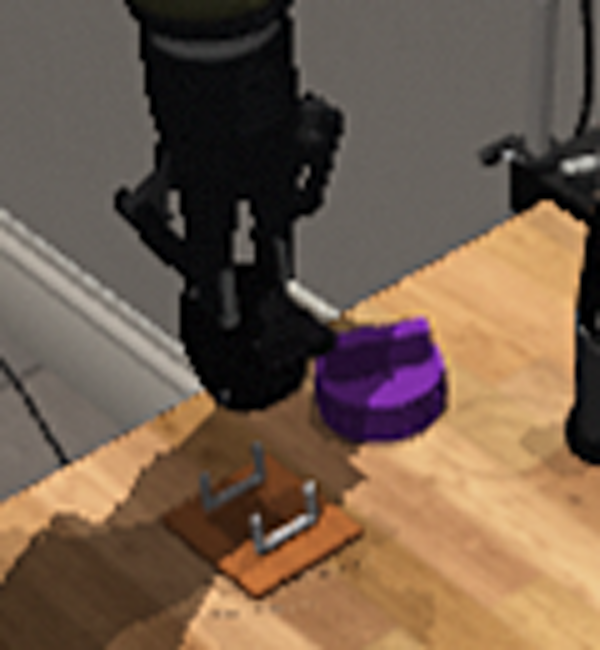

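```bash
python3 -m handwheel '{"gripper":[255,255,255,255,255,255,255,255],"delta_pos":[[0.004,0,-0.012],[0.008,0,-0.024],[0.009,0,-0.026],[0.009,0,-0.026],[0.009,0,-0.026],[0.009,0,-0.026],[0.009,0,-0.026],[0.006,0,-0.021]],"spin":[0,0,0,0,0,0,0,0]}' ; python3 -m handwheel '{"gripper":[255,255,255,255,255,255],"delta_pos":[[0,0.02,0],[0,0.02,0],[0,0.02,0],[0,0.02,0],[0,0.01,0],[0,0,0]],"spin":[0,0,0,0,0,0]}' ;python3 - <<'E'
from h import *
s=snap('scene'); crop(s,220,120,340,250,5,'s4')
print(robot.get_state()['eef_pos'])
E
```

```text
time_s: 5.47
eef_pos: [0.5463, 0.0717, 0.3326]
orientation: [[1.0, -0.002, -0.004], [0.004, -0.002, 1.0], [-0.002, -1.0, -0.002]]
wrist_force: [-0.3, -0.2, -1.2]
width: 0.0276
time_s: 5.97
eef_pos: [0.5449, 0.0743, 0.2409]
orientation: [[1.0, -0.006, -0.005], [0.005, -0.001, 1.0], [-0.006, -1.0, -0.001]]
wrist_force: [0.6, -0.2, 0.3]
width: 0.0275
[0.54553597 0.07448466 0.24242543]
```

View pics/s4.png

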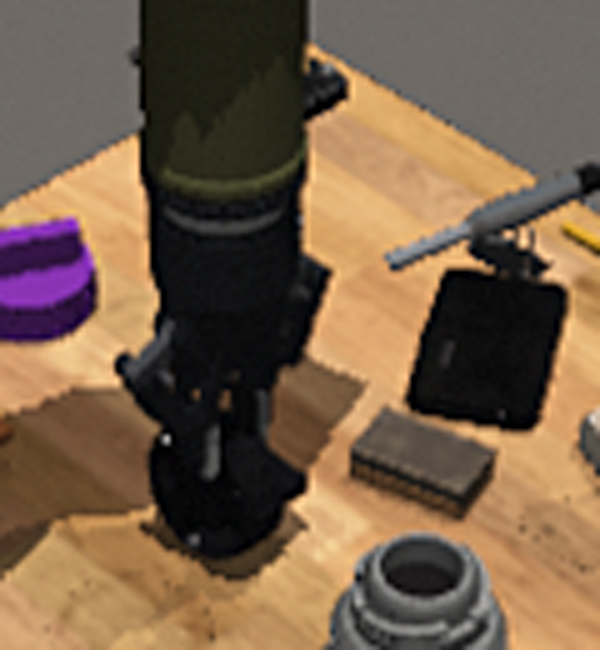

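```bash
python3 -m handwheel '{"gripper":[255,255,255,255,255],"delta_pos":[[0,0.003,0],[0,0.003,0],[0,0.002,0],[0,0.001,0],[0,0,0]],"spin":[0,0,0,0,0]}'
```

```text
time_s: 6.43
eef_pos: [0.546, 0.0753, 0.2349]
orientation: [[1.0, 0.0, -0.006], [0.006, 0.0, 1.0], [0.0, -1.0, 0.0]]
wrist_force: [0.4, -0.4, -1.2]
width: 0.0276
```

```bash
python3 -m handwheel '{"gripper":[255,255,255,255],"delta_pos":[[0,0.001,0],[0,0.001,0],[0,0.001,0],[0,0,0]],"spin":[0,0,0,0]}'
```

```text
time_s: 6.77
eef_pos: [0.5464, 0.0752, 0.233]
orientation: [[1.0, 0.002, -0.006], [0.006, 0.0, 1.0], [0.002, -1.0, 0.0]]
wrist_force: [-2.4, 0.1, 11.2]
width: 0.0274
```

```bash
python3 -m handwheel '{"gripper":[150,130,130,130],"delta_pos":[[0,0,0],[0,0,0],[0,0,0],[0,0,0]],"spin":[0,0,0,0]}';python3 - <<'E'
from h import *
s=snap('scene'); crop(s,220,150,320,250,7,'s5')
E
```

```text
time_s: 7.1
eef_pos: [0.5461, 0.0753, 0.2316]
orientation: [[1.0, 0.0, -0.006], [0.006, -0.0, 1.0], [0.0, -1.0, -0.0]]
wrist_force: [0.4, -1.5, 0.6]
width: 0.0417
```

View pics/s5.png

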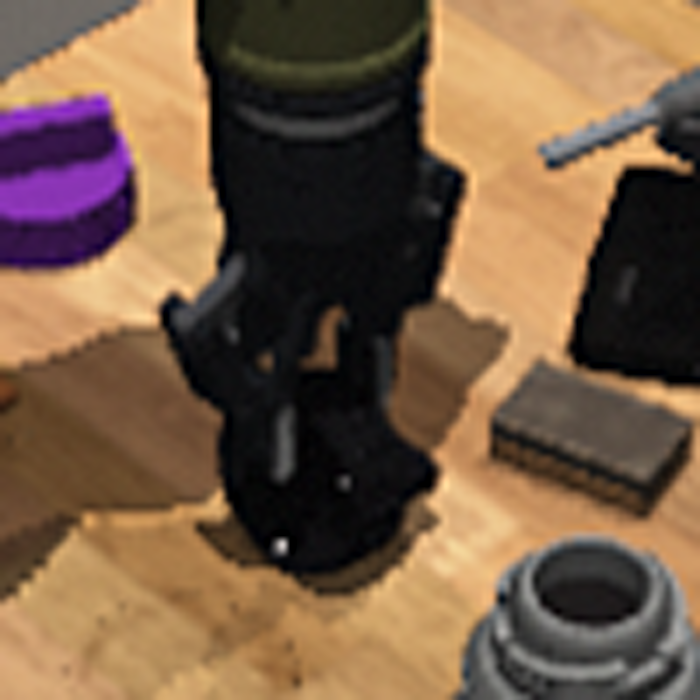

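```bash
python3 -m handwheel '{"gripper":[90,45,0,0,0,0],"delta_pos":[[-0.006,0,0],[-0.006,0.002,0],[-0.008,0.003,0],[0,0,0],[0,0,0],[0,0,0]],"spin":[0,0,0,0,0,0]}';python3 -m handwheel '{"gripper":[0,0,0,0],"delta_pos":[[-0.005,0,0],[-0.005,0,0],[-0.005,0,0],[-0.005,0,0]],"spin":[0,0,0,0]}';python3 - <<'E'
from h import *
s=snap('scene'); crop(s,220,150,320,250,7,'s6')
E
```

```text
time_s: 7.65
eef_pos: [0.526, 0.0751, 0.2267]
orientation: [[1.0, 0.0, -0.006], [0.006, 0.0, 1.0], [0.0, -1.0, 0.0]]
wrist_force: [0.5, 0.1, -0.4]
width: 0.0851
time_s: 7.98
eef_pos: [0.5055, 0.075, 0.2267]
orientation: [[1.0, 0.0, -0.006], [0.006, -0.0, 1.0], [0.0, -1.0, -0.0]]
wrist_force: [0.1, -0.0, 0.9]
width: 0.0854
```

View pics/s6.png

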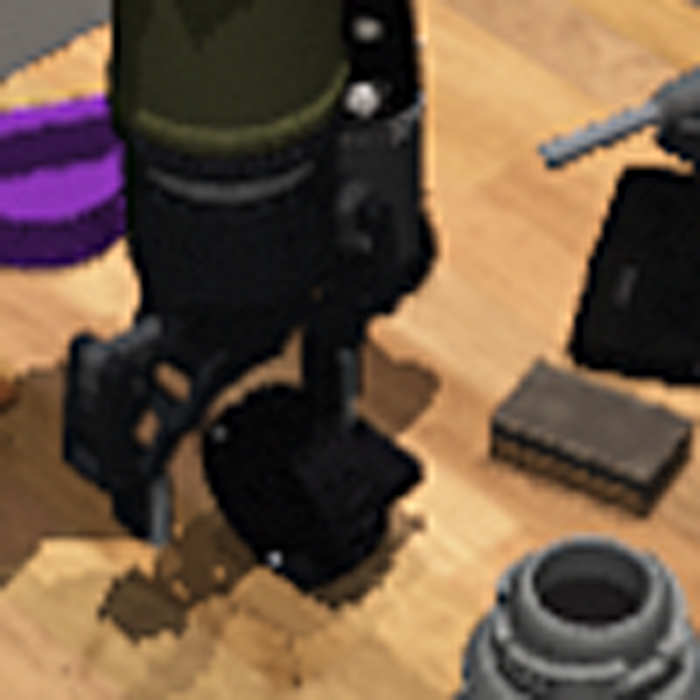

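Topmost rim is tipping toward the robot and the far finger is pushing its top. Next I'll keep pushing.

```bash
python3 -m handwheel '{"gripper":[0,0,0,0,0,0],"delta_pos":[[-0.006,0,0],[-0.006,0,0],[-0.006,0,0],[-0.006,0,0],[-0.006,0,0],[0,0,0]],"spin":[0,0,0,0,0,0]}';python3 - <<'E'
from h import *
s=snap('scene'); crop(s,220,150,320,250,7,'s7')
E
```

```text
time_s: 8.53
eef_pos: [0.4745, 0.0748, 0.2266]
orientation: [[1.0, -0.002, -0.006], [0.006, -0.0, 1.0], [-0.002, -1.0, -0.0]]
wrist_force: [-0.4, 0.5, -1.3]
width: 0.0855
```

View pics/s7.png

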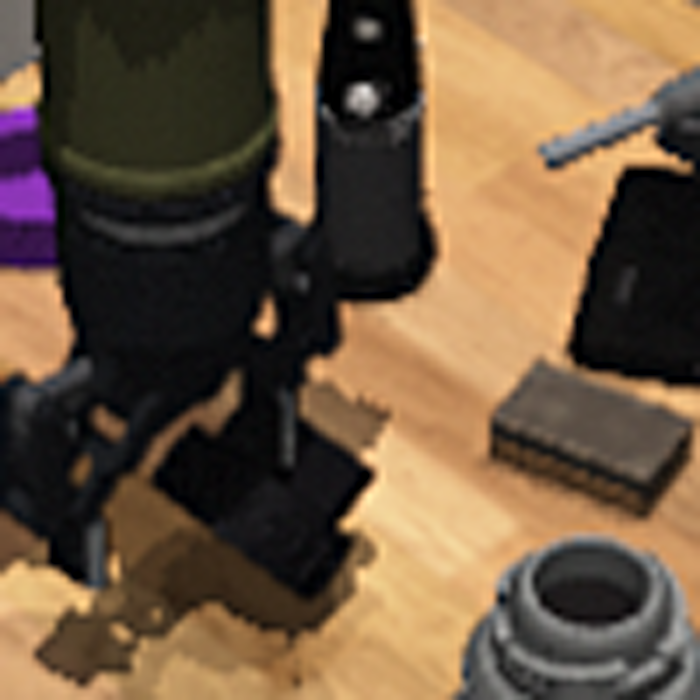

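```bash
python3 -m handwheel '{"gripper":[0,0,0,0,0,0],"delta_pos":[[-0.006,0,0],[-0.006,0,0],[-0.006,0,0],[0,0,0],[0,0,0],[0,0,0]],"spin":[0,0,0,0,0,0]}';python3 - <<'E'
from h import *
s=snap('scene'); crop(s,200,150,300,250,7,'s8')
E
```

```text
time_s: 9.08
eef_pos: [0.4582, 0.0748, 0.2268]
orientation: [[1.0, 0.0, -0.006], [0.006, 0.0, 1.0], [0.0, -1.0, 0.0]]
wrist_force: [-0.9, 0.3, 1.3]
width: 0.0856
```

View pics/s8.png

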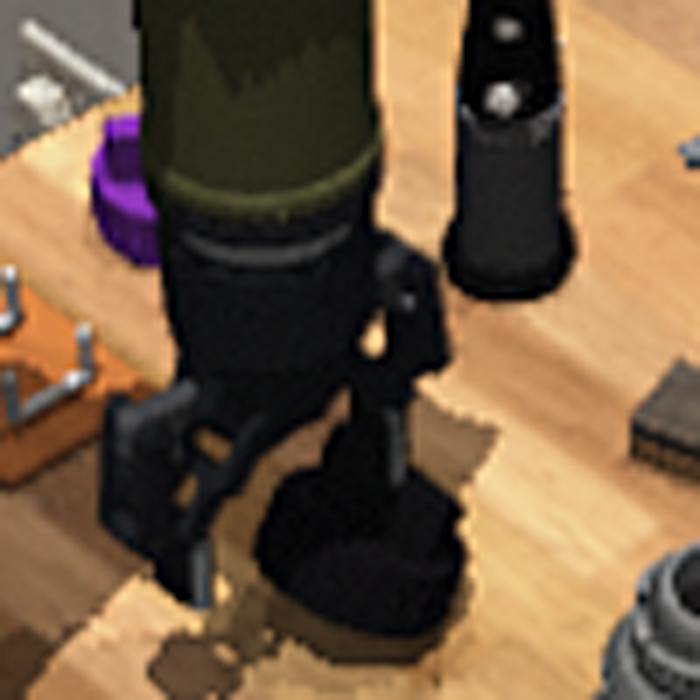

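```bash
python3 -m handwheel '{"gripper":[0,0,0,0,0,0],"delta_pos":[[0,-0.02,0],[0,-0.025,0],[0,-0.025,0],[0,-0.025,0],[0,-0.02,0],[0,0,0]],"spin":[0,0,0,0,0,0]}';python3 - <<'E'
from h import *
s=snap('scene'); crop(s,200,150,300,250,7,'s9'); t=snap('top'); crop(t,220,150,320,250,7,'t9')
np.set_printoptions(precision=4,suppress=True)
P=world(s);Q=P[190:250,220:290].reshape(-1,3);c=s['frame'][190:250,220:290].reshape(-1,3).astype(int).sum(1)
for lo,hi in((.02,.04),(.045,.065)):
    A=Q[(Q[:,2]>lo)&(Q[:,2]<hi)&(Q[:,1]>0.01)&(Q[:,1]<.14)&(Q[:,0]<.6)]; print(len(A),A.min(0),A.max(0),A.mean(0),np.median(A[:,2])); print(cv2.minAreaRect((A[:,:2]*1000).astype(np.float32)))
E
```

```text
time_s: 9.63
eef_pos: [0.4593, 0.0746, 0.3453]
orientation: [[1.0, 0.007, -0.006], [0.006, 0.001, 1.0], [0.007, -1.0, 0.001]]
wrist_force: [0.2, -0.1, 0.3]
width: 0.0855
430 [0.4369 0.0378 0.0203] [0.5156 0.1153 0.04  ] [0.4689 0.0711 0.0301] 0.030473657992235337
((475.5118713378906, 75.59606170654297), (76.66191101074219, 78.33858489990234), 78.24275207519531)
136 [0.4664 0.045  0.0451] [0.4851 0.1107 0.0603] [0.4744 0.0755 0.0539] 0.05477473587262344
((476.04754638671875, 78.027099609375), (17.783479690551758, 64.9848861694336), 4.752121925354004)
```

View pics/s9.png

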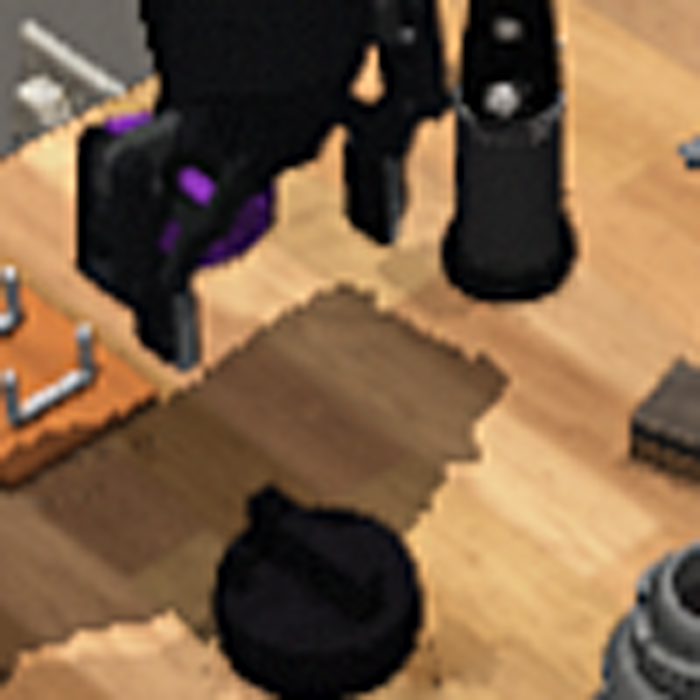

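View pics/t9.png

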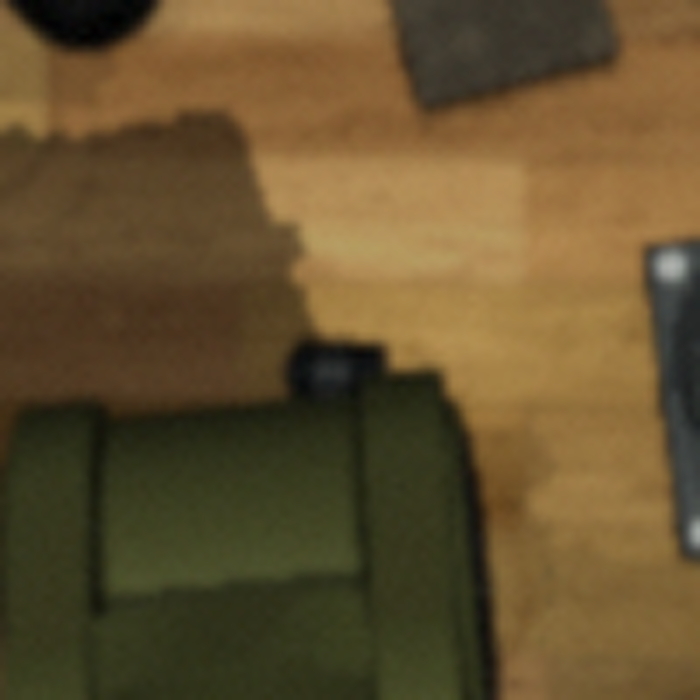

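```bash
python3 - <<'E'
from h import *
np.set_printoptions(precision=4,suppress=True)
s=dict(np.load('scene.npz'))
P=world(s);Q=P[190:255,220:290].reshape(-1,3)
A=Q[(Q[:,2]>.050)&(Q[:,2]<.065)&(Q[:,1]>0.01)&(Q[:,1]<.14)&(Q[:,0]<.6)]
w=cv2.fitLine(A[:,:2].astype(np.float32),cv2.DIST_L2,0,.001,.001).ravel();print(len(A),w,np.degrees(np.arctan2(-w[0],w[1])),A.min(0),A.max(0))
# lid edge circle on z 20-36
B=Q[(Q[:,2]>.012)&(Q[:,2]<.036)&(Q[:,1]>0.01)&(Q[:,1]<.14)&(Q[:,0]<.6)]
print(cv2.minEnclosingCircle((B[:,:2]*1000).astype(np.float32)))
E
```

```text
113 [ 0.029  -0.9996  0.475   0.0772] -178.34018 [0.4678 0.0465 0.0502] [0.4851 0.1107 0.0603]
((476.8902587890625, 76.0591812133789), 41.997013092041016)
```

```bash
python3 -m handwheel '{"gripper":[0,0,0,0,0,60,120,120],"delta_pos":[[0.005,0.02,0.001],[0.005,0.025,0.001],[0.006,0.03,0],[0,0.03,0],[0,0.02,0],[0,0.013,0],[0,0,0],[0,0,0]],"spin":[0,0,0,0,0,0,0,0]}' 40; python3 -m handwheel '{"gripper":[180,255,255,255,255,255],"delta_pos":[[0,0,0],[0,0,0],[0,0,0],[0,0,0],[0,0,0],[0,0,0]],"spin":[0,0,0,0,0,0]}';python3 - <<'E'
from h import *
s=snap('scene'); crop(s,200,150,300,250,7,'s10')
E
```

```text
time_s: 10.4
eef_pos: [0.4735, 0.0766, 0.2024]
orientation: [[1.0, -0.003, -0.006], [0.006, -0.001, 1.0], [-0.003, -1.0, -0.001]]
wrist_force: [-0.1, 0.3, 0.2]
width: 0.0516
time_s: 10.9
eef_pos: [0.4744, 0.0768, 0.2047]
orientation: [[1.0, 0.002, -0.006], [0.006, 0.0, 1.0], [0.002, -1.0, 0.0]]
wrist_force: [0.8, -0.4, 6.8]
width: 0.0136
```

View pics/s10.png

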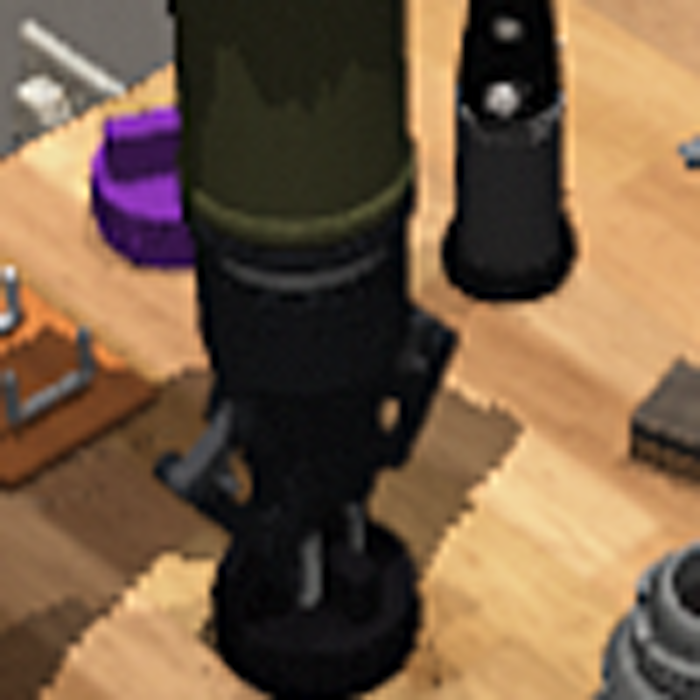

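```bash
python3 -m handwheel '{"gripper":[255,255,255,255,255,255,255,255],"delta_pos":[[0,-0.008,0],[0,-0.012,0],[0,-0.02,0],[0,-0.025,0],[0,-0.025,0],[0,-0.025,0],[0,-0.02,0],[0,0,0]],"spin":[0,0,0,0,0,0,0,0]}' 60; python3 -m handwheel '{"gripper":[255,255,255,255,255,255,255,255],"delta_pos":[[0.004,0,-0.012],[0.009,0,-0.024],[0.009,0,-0.024],[0.009,0,-0.024],[0.009,0,-0.024],[0.009,0,-0.022],[0.007,0,-0.016],[0.004,0,-0.009]],"spin":[0,0,0,0,0,0,0,0]}'; python3 -m handwheel '{"gripper":[255,255],"delta_pos":[[0,0,0],[0,0,0]],"spin":[0,0]}'
python3 - <<'E'
from h import *
s=snap('scene'); crop(s,240,150,360,290,5,'s11'); t=snap('top'); crop(t,290,150,390,250,7,'t11')
print(robot.get_state()['q'],robot.get_state()['eef_pos'])
E
```

```text
time_s: 11.62
eef_pos: [0.4747, 0.0767, 0.3429]
orientation: [[1.0, 0.006, -0.006], [0.006, 0.002, 1.0], [0.006, -1.0, 0.001]]
wrist_force: [1.1, 0.4, -1.4]
width: 0.0128
time_s: 12.28
eef_pos: [0.535, -0.0802, 0.3383]
orientation: [[1.0, -0.001, -0.003], [0.003, -0.001, 1.0], [-0.001, -1.0, -0.001]]
wrist_force: [0.6, -0.5, -1.6]
width: 0.0129
time_s: 12.45
eef_pos: [0.5346, -0.0774, 0.3382]
orientation: [[1.0, -0.001, -0.006], [0.006, 0.001, 1.0], [-0.001, -1.0, 0.001]]
wrist_force: [0.3, 0.9, -1.1]
width: 0.0129
[ -2.72585026  25.58155645  12.14992451 104.55863179  -6.81791751
  50.62814368  13.04870219] [ 0.53451447 -0.07631359  0.33841316]
```

View pics/s11.png

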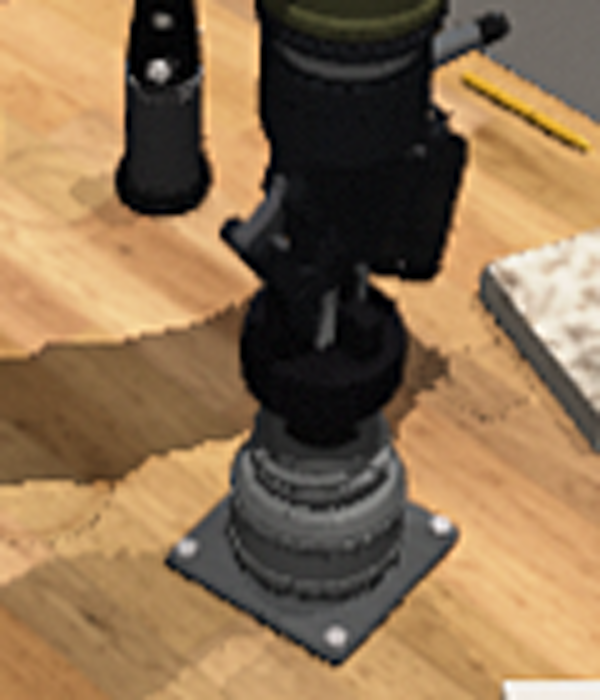

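View pics/t11.png

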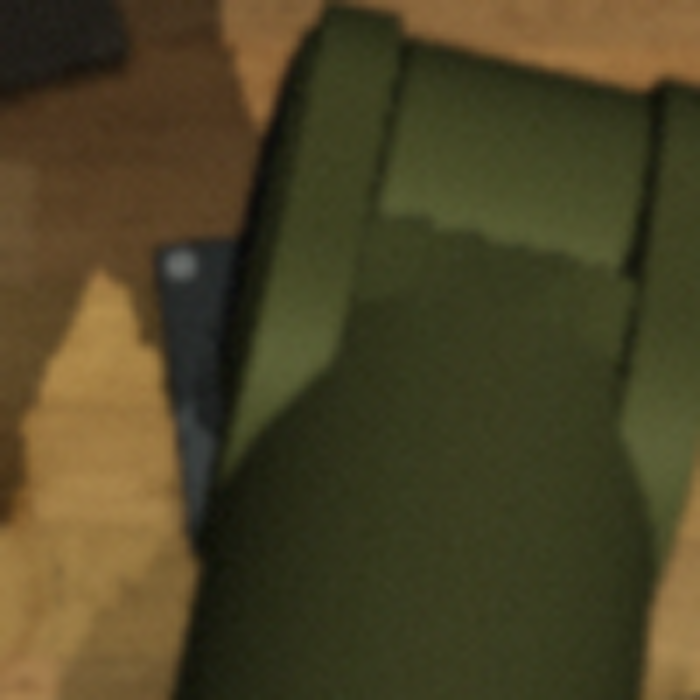

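```bash
cat > lid.py <<'E'
from h import *
import sys
from scipy.optimize import least_squares
def fit(s,z0,xy):
    P=world(s).reshape(-1,3);c=s['frame'].reshape(-1,3).astype(int).sum(1)
    d=np.hypot(P[:,0]-xy[0],P[:,1]-xy[1])
    A=P[(d<.048)&(d>.033)&(P[:,2]>z0+.004)&(P[:,2]<z0+.026)]
    r=least_squares(lambda p:np.hypot(A[:,0]-p[0],A[:,1]-p[1])-.0395,xy,loss='soft_l1',f_scale=.002)
    # disc top height
    B=P[(d<.037)&(abs(P[:,2]-z0-.0295)<.012)]
    # fit plane
    return r.x,len(A),np.median(np.abs(r.fun)),B
E
python3 - <<'E'
from lid import *
np.set_printoptions(precision=4,suppress=True)
s=dict(np.load('scene.npz'))
x,n,e,B=fit(s,.1338,np.array([.5345,-.077])); print(x,n,e,len(B),np.median(B[:,2]))
# barrel fit from first-type view: the neck/body side r=44 z .03-.065
s=snap('scene');P=world(s).reshape(-1,3);d=np.hypot(P[:,0]-.5345,P[:,1]+.078)
for lo,hi,R in((.02,.066,.044),(.09,.0955,.029)):
    A=P[(d<R+.006)&(d>R-.006)&(P[:,2]>lo)&(P[:,2]<hi)]
    r=least_squares(lambda p:np.hypot(A[:,0]-p[0],A[:,1]-p[1])-R,[.5345,-.078],loss='soft_l1',f_scale=.002);print(R,len(A),r.x,np.median(abs(r.fun)))
E
```

```text
[ 0.5358 -0.0744] 213 0.000841188902524749 378 0.1641461326101588
0.044 463 [ 0.536  -0.0769] 0.0010255044500229044
0.029 74 [ 0.5353 -0.0782] 0.0018817193783457718
```

```bash
python3 -m handwheel '{"gripper":[255,255,255,255,255,255],"delta_pos":[[0,0.008,-0.002],[0,0.01,0],[0,0.01,0],[0,0.006,0],[0,0.004,0],[0,0,0]],"spin":[0,0,0,0,0,0]}'; python3 - <<'E'
from lid import *
np.set_printoptions(precision=4,suppress=True)
s=snap('scene'); crop(s,240,150,360,290,5,'s12'); st=robot.get_state()
print(st['eef_pos'],st['wrist_force'],st['wrist_torque'])
x,n,e,B=fit(s,st['eef_pos'][2]-.2047,np.array([.535,-.077])); print(x,n,e,np.median(B[:,2])-.0295)
E
```

```text
time_s: 13.1
eef_pos: [0.5346, -0.0797, 0.2993]
orientation: [[1.0, -0.002, -0.006], [0.006, 0.0, 1.0], [-0.002, -1.0, 0.0]]
wrist_force: [-0.8, 0.3, -1.6]
width: 0.0129
[ 0.5348 -0.0798  0.3   ] [-0.2379  0.5874 -1.1594] [-0.0221 -0.0218  0.009 ]
[ 0.5357 -0.0764] 211 0.0007679733554522769 0.09615195770415633
```

View pics/s12.png

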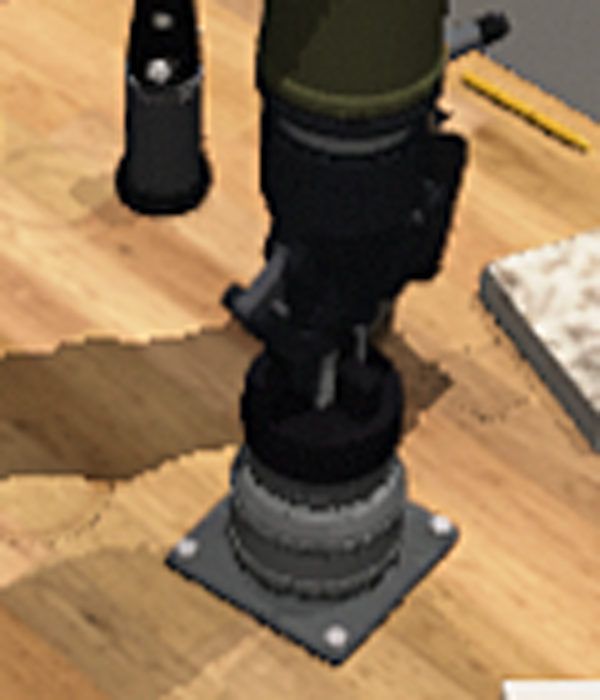

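```bash
python3 -m handwheel '{"gripper":[255,255,255,255],"delta_pos":[[0,0.002,0],[0,0.002,0],[0,0.001,0],[0,0,0]],"spin":[0,0,0,0]}'; python3 -m handwheel '{"gripper":[255,255,255],"delta_pos":[[0,0.001,0],[0,0.001,0],[0,0,0]],"spin":[0,0,0]}'
```

```text
time_s: 13.48
eef_pos: [0.5349, -0.0799, 0.2956]
orientation: [[1.0, 0.0, -0.006], [0.006, 0.0, 1.0], [0.0, -1.0, 0.0]]
wrist_force: [0.3, -0.9, -0.6]
width: 0.013
time_s: 13.73
eef_pos: [0.535, -0.0799, 0.2949]
orientation: [[1.0, 0.001, -0.006], [0.006, 0.0, 1.0], [0.001, -1.0, 0.0]]
wrist_force: [-2.8, 0.9, 9.4]
width: 0.013
```

```bash
python3 -m handwheel '{"gripper":[200,200,200,200],"delta_pos":[[0,0,0],[0,0,0.001],[0,0,0.001],[0,0,0]],"spin":[0,0,0,0]}' 20; cat > chk.py <<'E'
from lid import *
import sys
np.set_printoptions(precision=4,suppress=True)
s=snap('scene'); n=sys.argv[1]; crop(s,260,180,350,270,7,n); st=robot.get_state()
print(st['time_s'],st['eef_pos'],'F',st['wrist_force'],'T',st['wrist_torque'],'w',st['width'],'q7',st['q'][6])
x,m,e,B=fit(s,.087,np.array([.535,-.077])); 
d=np.hypot(B[:,0]-.535,B[:,1]+.077); B=B[abs(B[:,2]-np.median(B[:,2]))<.006]
c=np.linalg.lstsq(np.c_[B[:,:2]-[.535,-.077],np.ones(len(B))],B[:,2],rcond=None)[0]
print('lid',x,m,e,'origin z',np.median(B[:,2])-.0295,'plane',c)
E
python3 chk.py s13
```

```text
time_s: 14.07
eef_pos: [0.535, -0.0776, 0.2936]
orientation: [[1.0, 0.0, -0.006], [0.006, 0.0, 1.0], [0.0, -1.0, 0.0]]
wrist_force: [0.1, 0.3, 1.0]
width: 0.0185
14.1167 [ 0.535  -0.0776  0.2936] F [-0.8172 -0.3744  0.9094] T [ 0.0857 -0.0474  0.0335] w 0.01832035069110674 q7 14.032095371455231
lid [ 0.5373 -0.0758] 179 0.0009038099143373335 origin z 0.09181394461127199 plane [0.0095 0.0025 0.1213]
```

View pics/s13.png

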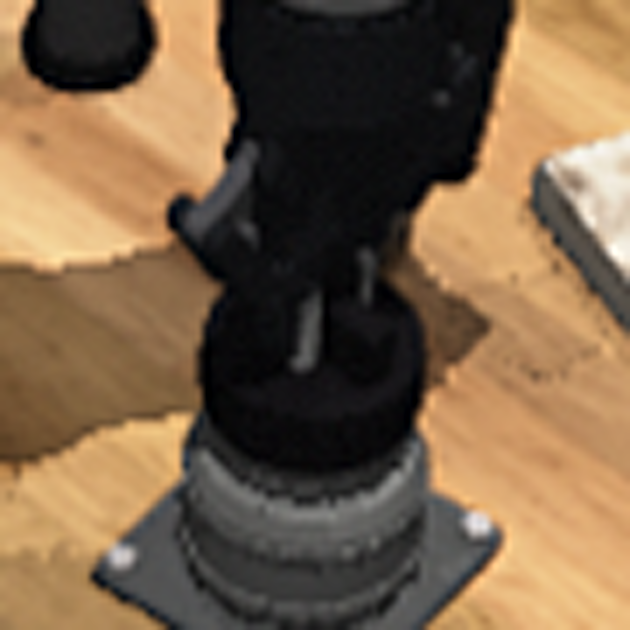

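```bash
python3 -m handwheel '{"gripper":[203,203,203,203,203],"delta_pos":[[0,-0.001,0],[0,0,0],[0,0,0],[0,0,0],[0,0,0]],"spin":[-0.08,-0.08,-0.08,-0.08,0]}'; python3 chk.py s14
```

```text
time_s: 14.53
eef_pos: [0.5349, -0.078, 0.2946]
orientation: [[0.946, -0.0, -0.324], [0.324, 0.0, 0.946], [-0.0, -1.0, 0.0]]
wrist_force: [-0.2, 1.0, 0.2]
width: 0.0173
14.5833 [ 0.5349 -0.078   0.2946] F [-0.5501 -0.322  -0.8105] T [ 0.0185 -0.0719 -0.0323] w 0.01748021807697763 q7 28.543592844897038
lid [ 0.5367 -0.0758] 225 0.0010577898002692085 origin z 0.08479976860437974 plane [0.0233 0.0159 0.1147]
```

View pics/s14.png

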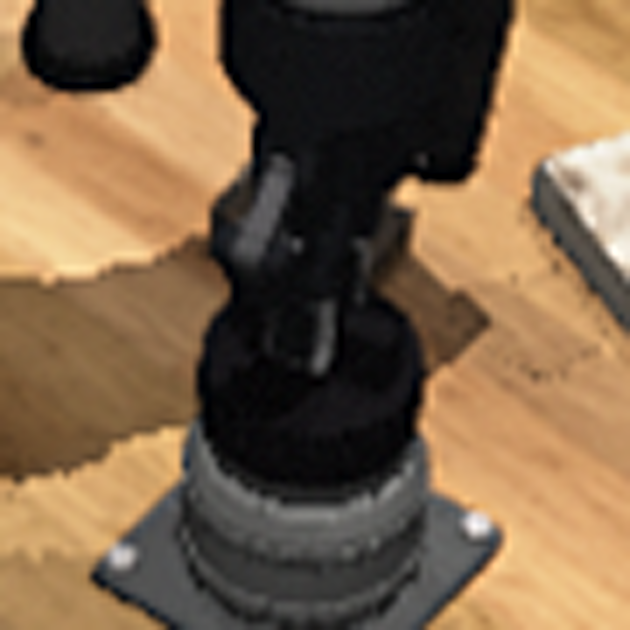

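```bash
python3 -m handwheel '{"gripper":[203,203,203,203,203,203,203,203],"delta_pos":[[0,0.003,0],[0,0.002,0],[0,0,0],[0,0,0],[0,0,0],[0,0,0],[0,0,0],[0,0,0]],"spin":[0.08,0.1,0.1,0.1,0.1,0.1,0.1,0]}'; python3 chk.py s15
```

```text
time_s: 15.25
eef_pos: [0.535, -0.0776, 0.2895]
orientation: [[0.936, -0.0, 0.353], [-0.353, -0.0, 0.936], [-0.0, -1.0, -0.0]]
wrist_force: [-0.2, 0.3, -0.3]
width: 0.0178
15.3 [ 0.535  -0.0776  0.2896] F [-0.0968 -0.1958  0.3211] T [ 0.0028  0.0037 -0.0169] w 0.01720216462384876 q7 -2.1235868394615176
lid [ 0.5367 -0.0758] 261 0.0012965118383953186 origin z 0.08295542278946663 plane [ 0.0073 -0.0018  0.1126]
```

View pics/s15.png

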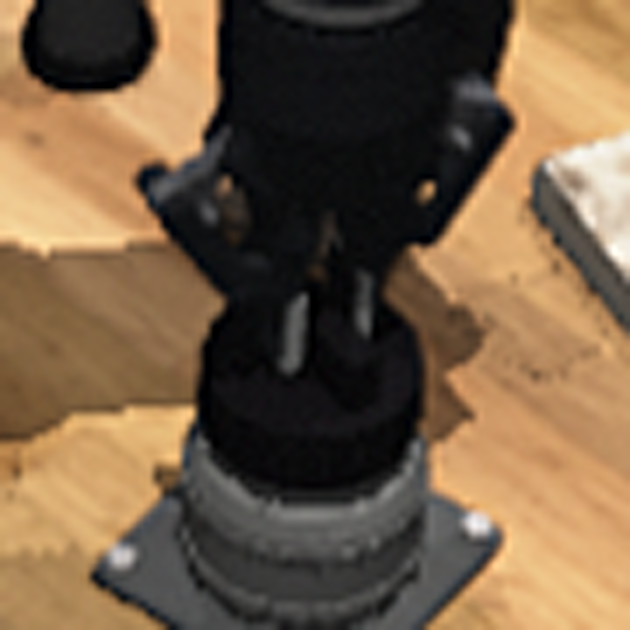

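```bash
python3 -m handwheel '{"gripper":[203,203,203,203,203,203,203,203],"delta_pos":[[0,0.001,0],[0,0.001,0],[0,0.001,0],[0,0,0],[0,0,0],[0,0,0],[0,0,0],[0,0,0]],"spin":[0.1,0.1,0.1,0.1,0.1,0.1,0.1,0]}'; python3 chk.py s16
```

```text
time_s: 15.97
eef_pos: [0.535, -0.0777, 0.2865]
orientation: [[0.492, -0.0, 0.87], [-0.87, -0.0, 0.492], [0.0, -1.0, -0.0]]
wrist_force: [-0.6, -0.0, -0.7]
width: 0.0174
16.0167 [ 0.535  -0.0777  0.2866] F [-0.1233 -0.1571  0.0877] T [-0.0312  0.0082  0.0467] w 0.01750964651435256 q7 -33.07572958590189
lid [ 0.5366 -0.076 ] 276 0.0013639884464301429 origin z 0.07951234848893571 plane [-0.0004 -0.0064  0.109 ]
```

```bash
python3 -m handwheel '{"gripper":[203,203,203,203,203,203],"delta_pos":[[0,0.001,0],[0,0.001,0],[0,0.001,0],[0,0,0],[0,0,0],[0,0,0]],"spin":[0.09,0.09,0.09,0.09,0.09,0]}'; python3 chk.py s17
```

```text
time_s: 16.52
eef_pos: [0.5351, -0.0779, 0.284]
orientation: [[0.068, 0.0, 0.998], [-0.998, -0.0, 0.068], [0.0, -1.0, 0.0]]
wrist_force: [-0.1, 0.4, 4.0]
width: 0.0177
16.5667 [ 0.5352 -0.0778  0.284 ] F [-0.2567  0.8656  3.8949] T [0.0338 0.0684 0.2637] w 0.01718033846759921 q7 -52.7070746177184
lid [ 0.5368 -0.0761] 264 0.0014688741313935577 origin z 0.07787435667406331 plane [-0.0155 -0.0061  0.1074]
```

View pics/s17.png

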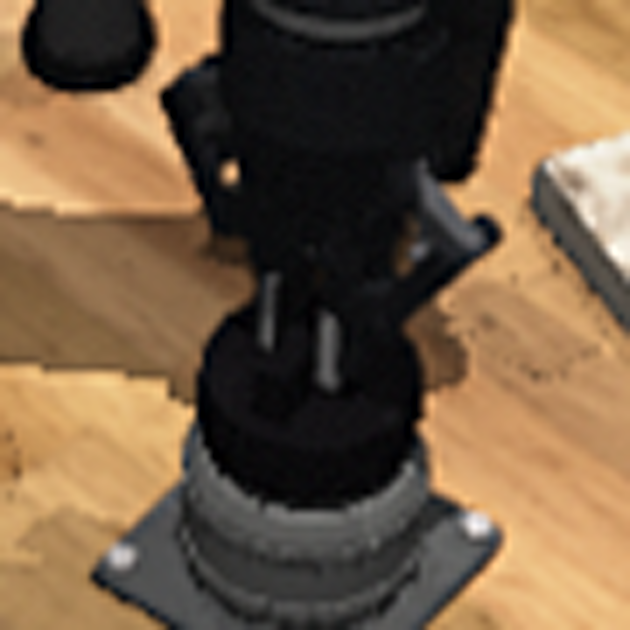

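```bash
python3 -m handwheel '{"gripper":[203,203,203,203,203],"delta_pos":[[0,-0.002,0],[0,0,0],[0,0,0],[0,0,0],[0,0,0]],"spin":[0,0.04,0.04,0.03,0]}'; python3 chk.py s18;python3 -m handwheel '{"gripper":[203,203,203,203],"delta_pos":[[0,0,0],[0,0,0],[0,0,0],[0,0,0]],"spin":[0.04,0.03,0,0]}'; python3 chk.py s19
```

```text
time_s: 16.98
eef_pos: [0.5351, -0.0774, 0.2857]
orientation: [[-0.04, -0.0, 0.999], [-0.999, 0.0, -0.04], [-0.0, -1.0, -0.0]]
wrist_force: [-0.8, 0.8, 1.1]
width: 0.0177
17.0333 [ 0.5351 -0.0773  0.2857] F [-0.1655  1.0722  1.5843] T [ 0.3968 -0.1854  1.4488] w 0.01796814656773228 q7 -57.78758838294139
lid [ 0.5364 -0.0762] 280 0.001463254034972765 origin z 0.07913521280653588 plane [ 0.0007 -0.0158  0.1086]
time_s: 17.37
eef_pos: [0.5351, -0.0773, 0.2857]
orientation: [[-0.109, -0.0, 0.994], [-0.994, 0.0, -0.109], [-0.0, -1.0, -0.0]]
wrist_force: [-0.6, 2.3, 2.8]
width: 0.018
17.4167 [ 0.5351 -0.0773  0.2857] F [-1.4617  2.369   3.5701] T [ 0.5141 -0.1454  2.7682] w 0.01737115376192033 q7 -60.91329760604272
lid [ 0.536  -0.0764] 287 0.0015966962201800772 origin z 0.0792934231449531 plane [-0.003  -0.0269  0.1086]
```

```bash
python3 -m handwheel '{"gripper":[195,195,195,195,195],"delta_pos":[[0,0,0],[0,0,0],[0,0,0],[0,0,0],[0,0,0]],"spin":[-0.08,-0.08,-0.04,0,0]}'; python3 chk.py s20
```

```text
time_s: 17.83
eef_pos: [0.5346, -0.0787, 0.2856]
orientation: [[0.081, -0.0, 0.997], [-0.997, 0.0, 0.081], [-0.0, -1.0, -0.0]]
wrist_force: [-0.3, -0.2, 0.6]
width: 0.0202
17.8833 [ 0.5347 -0.0786  0.2856] F [-0.6131 -0.255  -0.1589] T [-0.036   0.0247 -0.0408] w 0.01978589617827046 q7 -52.31803629401212
lid [ 0.5365 -0.0765] 258 0.0015526510744051439 origin z 0.07802702111331108 plane [-0.0092 -0.0051  0.1077]
```

View pics/s20.png

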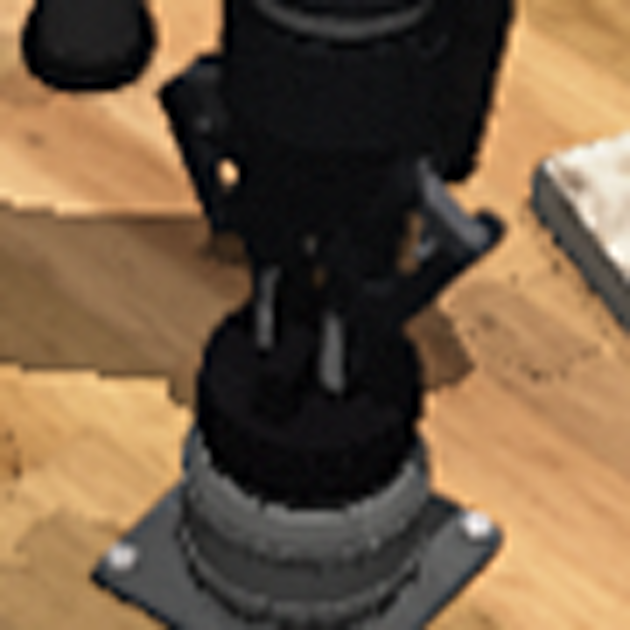

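```bash
python3 -m handwheel '{"gripper":[203,203,203,203,203,203],"delta_pos":[[0,0,0],[0,0,0],[0,0,0],[0,0,0],[0,0,0],[0,0,0]],"spin":[0,0,0.06,0.04,0.02,0]}'; python3 chk.py s21
```

```text
time_s: 18.38
eef_pos: [0.5349, -0.0778, 0.2857]
orientation: [[-0.031, -0.001, 1.0], [-1.0, -0.001, -0.031], [0.001, -1.0, -0.001]]
wrist_force: [-2.0, -1.8, 1.7]
width: 0.0174
18.4333 [ 0.5349 -0.0779  0.2857] F [-0.8505 -2.3729  1.4597] T [-0.4452  0.4087  1.6103] w 0.01723897915309559 q7 -57.41502716804435
lid [ 0.5365 -0.0759] 268 0.00141387772672074 origin z 0.0784188656946059 plane [-0.0049  0.0014  0.1079]
```

Torque has reached 1.6 N·m at the stop and the lid is at home height. I'll release it and retreat upward.

```bash
python3 -m handwheel '{"gripper":[190,140,80,20,0,0,0],"delta_pos":[[0,0,0],[0,0,0],[0,0,0],[0,0,0],[0,0,0],[0,0,0],[0,0,0]],"spin":[-0.02,-0.03,0,0,0,0,0]}'; python3 -m handwheel '{"gripper":[0,0,0,0,0,0,0,0],"delta_pos":[[0,-0.01,0],[0,-0.02,0],[0,-0.025,0],[0,-0.025,0],[0,-0.025,0],[0,-0.025,0],[0,-0.02,0],[0,0,0]],"spin":[0,0,0,0,0,0,0,0]}'; python3 chk.py s22
```

```text
time_s: 19.02
eef_pos: [0.5349, -0.0779, 0.2857]
orientation: [[0.016, 0.0, 1.0], [-1.0, 0.0, 0.016], [-0.0, -1.0, 0.0]]
wrist_force: [-1.2, -0.2, 0.0]
width: 0.0853
time_s: 19.68
eef_pos: [0.5353, -0.0789, 0.4405]
orientation: [[0.016, 0.007, 1.0], [-1.0, -0.001, 0.016], [0.001, -1.0, 0.007]]
wrist_force: [0.8, 0.2, 0.3]
width: 0.0855
19.7333 [ 0.5351 -0.0784  0.4383] F [-0.302   0.031  -1.4413] T [-0.0269 -0.0355 -0.0112] w 0.08552893748742461 q7 -63.39011287650727
lid [ 0.5362 -0.0765] 289 0.0017200960051936692 origin z 0.07810933562069242 plane [-0.0044 -0.0036  0.1078]
```

View pics/s22.png

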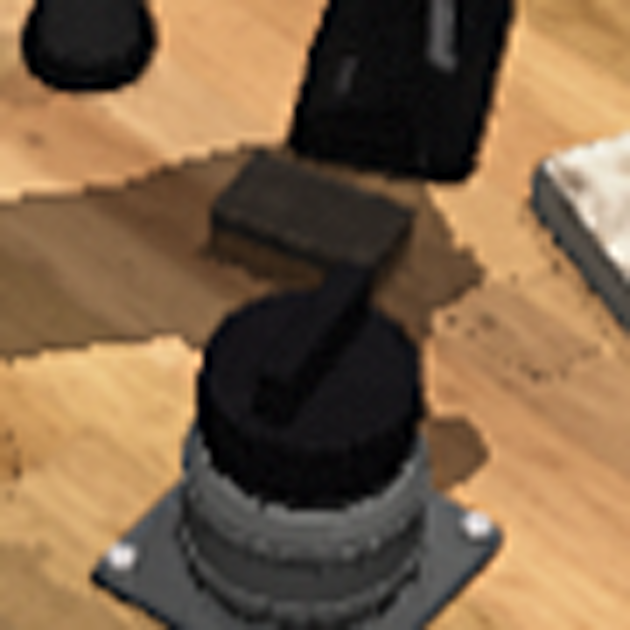

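```bash
python3 - <<'E'
from h import *
s=snap('scene','s23'); t=snap('top','t23'); P=world(s).reshape(-1,3)
A=P[(P[:,2]>.124)&(P[:,2]<.15)&(np.hypot(P[:,0]-.535,P[:,1]+.077)<.04)]
w=cv2.fitLine(A[:,:2].astype(np.float32),cv2.DIST_L2,0,.001,.001).ravel();print(len(A),w,np.degrees(np.arctan2(w[1],w[0])),np.median(A[A[:,2]>.13][:,2]))
print(cv2.minAreaRect((A[A[:,2]>.13][:,:2]*1000).astype(np.float32)))
E
```

```text
137 [ 0.9624029   0.27162609  0.53163666 -0.08009744] 15.76105 0.132887222406056
((534.7179565429688, -77.86896514892578), (65.36136627197266, 14.061246871948242), 14.260309219360352)
```

View pics/s23.png

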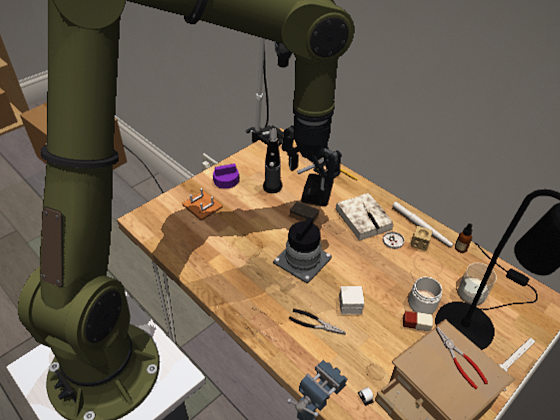

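```bash
python3 - <<'E'
from bench import hand_in
print(hand_in())
E
```

```text
the job is handed in; nothing more can be done
None
```

The black lid is screwed fully home on the barrel and released. The job was handed in at about 20 s of the 72 s allowed; the hand-in gives no verdict.

**What I did:**
- I pinched the lid by its top rim, lifted it out of the rack and stood it on the free bench. Then I pushed it over with one finger so it fell flat on its underside.
- I picked it up by the bar and set it level on the neck, where it rested on the ribs at about 90 mm.
- I turned it counter-clockwise with a loose grip until it dropped about 7 mm. That matches the true thread start rather than the 4 mm false one.
- I turned it clockwise about 1.7 rad until the torque rose sharply (peak 2.8 N·m), backed off, turned it gently to the stop again, and let go.

**Last checks, after letting go:**
- **Height:** the top of the bar reads 132.9 mm against 132.5 expected. The lid's origin reads 78.1 mm raw, about 77 mm once the camera's roughly 1.1 mm offset is removed.
- **Level and angle:** the lid is level, and the bar's angle agrees with the stop to within about 1.5 degrees.
- **Bystanders:** by eye in the last scene picture, the torch, block, pliers and purple lid look unmoved, and the gripper is clear.

**One disagreement:** while I was turning against the stop with the gripper 2 mm higher, the lid read up to 1.4 mm high (79.3 mm raw). It settled back once the torque came off. I did not take a height check from the top camera at the end, because the arm was over the barrel.

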